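# Set a sine plate on its gauge block

### The arm

A 6-joint arm with a two-finger parallel gripper is mounted at the origin on the work surface. World frame = base frame: x ahead of the robot, y to its left, z up, the work surface at z = 0. Lengths are in mm, angles in rad, forces in N, time in s.
With the tool pointing down it reaches from about 375 to 900 mm from the base axis. Payload 3.1 kg.
Tool frame: the origin (TCP) lies on the front face of the gripper's body, between the roots of the fingers; the fingertips stand 70 mm ahead of it and the grasp point (between the pads) lies 51 mm ahead of it (ctrl.tip_extent is the distance from the TCP to the fingertips, in mm); z points along the fingers, y is the direction in which the jaws open and shut (so a half turn about z gives the same grasp; the last joint's range is limited). The gripper opens to 87 mm and grips with 3 to 60 N. Pads are 19 mm wide; open, the fingers measure 117 mm over their backs; the gripper's body (75 mm by 190 mm) begins 51 mm behind the grasp point.
Start: joints at [-1.325, 0.527, 1.433, -0, 1.181, -0.178], TCP at [257.036, -569.675, 292.248] pointing down, gripper open.
Joint ranges: [-3.08, 3.08], [-0.75, 2.2], [0.22, 2.44], [-1.43, 4.57], [0, 2.65], [-2.85, 2.85]. Speed limits (rad/s): [2.79, 2.79, 3.14, 3.14, 3.14, 3.14].

### API

Orientations are given as a unit quaternion [w, x, y, z].
In Python, from plant import ctrl, eyes, order gives the robot as it stands. The module is installed in compiled form; this text tells all that it offers.
- The arm moves only by the tool drive_tool, never from a script. Its argument "motion" is a list of rows, each an object with "delta_pos": the shift along the tool's x, y, z scaled (see below), a list of three; "twist": the turn, a rotation vector about the tool's x, y, z scaled (see below), a list of three; "gripper": the closure, from -1 (fully open) to 1 (shut). A call has 1 to 20 rows; each row shifts and turns the pose as measured when the row begins, along the tool's axes as they then stand; what a row does not reach is not made up. The controller multiplies each number of a shift by 0.15 m and each number of a turn by 180 degrees. A row lasts 1/8 s, in which the tool goes at most 62.5 mm and 10.7 degrees, less where a joint would pass 70% of its speed; a pose out of reach is approached as far as the arm can. A call with a number of a shift or a turn outside -1 to 1 is refused whole. A call with a gripper value outside its range is refused whole. The fingers move at their own pace and stop on an object; "force" is the grip in N (left out, the last holds). Time passes only in rows, so rows that do not move let the fingers close. It gives the time, the measured TCP pose, the force and the opening at its end, in the units of the state.
- ctrl.get_obs(): the state, without advancing time (a new reading comes with each control period).
- eyes.get_image(name): name is "side" or "top"; returns the picture (480x640x3 uint8, red, green, blue); there is no depth.
- eyes.camera_params(name): a dict with "camera_matrix" (3x3 intrinsics, pixels), "camera_from_world" (4x4, takes a point from world to camera coordinates). Camera axes: x right, y down, z forward; pixel columns grow to the right and rows downward; lengths in mm; the calibration is good to about 2 mm. A picture is of the moment at which its call begins. camera_params takes no time and is no camera call.
- order.finish_job(): hands the job in, once; it reports no verdict.
The state is a dict: "time_s": time; "joint_pos": joint angles; "joint_velocities": joint speeds; "tau": joint torques, N m; "tcp_pos": TCP position; "eef_rot": TCP orientation; "force": force on the tool from outside, world axes, zero at the start; "torque": the same for the moment, N m; "opening": finger opening in mm.
Only numpy, scipy, OpenCV 4.12 (cv2) and the standard library are available. Lean on these libraries where they do the work, as an engineer would, in place of code of your own. Each camera call takes 0.05 s, during which the arm holds its last target. There are 200 camera calls.

### The job

Stand the middle-height one of the three steel gauge blocks upright in the middle of the small square pad on the sine plate's base while the plate is still raised, and let go of it. Then tip the raised plate down so that the roller under its free end comes to rest on top of the block, and leave it like that.

Things in the scene. Friction and masses are not known exactly. Their poses are not given: they have to be found in the camera images.
- block_mid: The middle-height one of three bare steel gauge blocks standing on the bench: 40 x 40 mm, 45 mm tall, about 0.57 kg. The other two have the same footprint but are 25 and 70 mm tall. Origin: centre of its underside; z up, x and y square to its sides.
- pad (a point): Centre of the top of the bright 60 x 60 mm pad on the sine plate's fixed grey base; pad top 33 mm above the bench, 3 mm above the base. y points level from here towards the hinge, x along the hinge axis, z up. Hinge axis: 124 mm along +y, 10 mm above pad top. The base spans x -70 to 70 mm, y -71 to 149 mm from here.
- plate_edge (a point): Middle of the free end of the hinged aluminium plate (100 mm wide, 14 mm thick), 160 mm from the hinge axis; about 0.20 m above the bench when upright. x along the hinge, y from here to the hinge, z out of the face with small holes (7 mm from here), which looks away from the pad when upright. On the other face, 132 mm from the hinge, is a 20 mm roller.
- plate (a joint): Plate angle, rad: 0 flat, 1.57 upright, stop at 1.85; starts at 1.35 to 1.65. Stiff damped hinge: near upright it stays where left; tipped towards the pad below about 0.85 it surely sinks on slowly by itself (2 to 4 s) until stopped. 2 to 6 N on the holed face near the free end tips it. With the 45 mm block on the pad it rests at 0.35.
There are look-alikes about, which are no part of the job. Leave any pink look-alike of the block_mid alone.

How it is judged (in metres and radians):
On the way:
1. the middle-height block stands released on the pad, within 15 mm of its centre, while the plate is still raised (above 1.2 rad) (horizontal distance between block_mid and pad below 0.015 m and z of block_mid in the frame of pad between -0.004 and 0.004 m and angle between block_mid's own z axis and vertical below 0.1 rad and linear speed of block_mid below 0.03 m/s and contact force between the fingers and block_mid below 0.1 N and value of joint plate above 1.2 rad), for 0.2 s.
At the end, for the whole second after the job is handed in: The middle-height block stands upright (within 6 degrees) and at rest on the pad, its centre within 18 mm of the pad centre, and the plate has come to rest on it with its angle within 4 degrees of 20 degrees (0.28 to 0.42 rad) (horizontal distance between block_mid and pad below 0.018 m and z of block_mid in the frame of pad between -0.004 and 0.004 m and angle between block_mid's own z axis and vertical below 0.1 rad and linear speed of block_mid below 0.03 m/s and value of joint plate between 0.28 and 0.42 rad and velocity of joint plate between -0.05 and 0.05 rad/s); the robot touches nothing.
It also fails if it takes over 58 s, if anything falls off the work surface, if the arm or the gripper's body presses on something with over 40 N, if the wrist force passes 120 N, or if a joint passes its speed limit or range.

## Working session

There is one attempt and no reset: what is moved stays moved. The work goes in short steps, Python scripts to look and compute and a tool call to move; the robot and the scene stay as the last step left them, time stands still between calls to the robot, and variables do not carry over. Pictures are saved under pics/ and viewed, about 8 in all and at most 12, crops included, and the job is handed in when it is done.

Besides the shell and the picture viewer there is one more tool, called after "Request:" as name(argument=value, ...), one argument or row to a line, values as JSON. drive_tool: Moves the arm, as the interface text tells. Its arguments: {"type":"object","properties":{"motion":{"type":"array","items":{"type":"object","properties":{"delta_pos":{"type":"array","items":{"type":"number"}},"twist":{"type":"array","items":{"type":"number"}},"gripper":{"type":"number"}}}},"force":{"type":"number"}},"required":["motion"]}

```bash
mkdir -p pics; cat > h.py <<'E'
import numpy as np, cv2
from plant import ctrl, eyes, order
def cam(n):
    p=eyes.camera_params(n); return np.array(p["camera_matrix"],float),np.array(p["camera_from_world"],float)
def ray(n,uv):
    K,T=cam(n); d=T[:3,:3].T@np.linalg.inv(K)@np.array([uv[0],uv[1],1.]); return -T[:3,:3].T@T[:3,3],d/np.linalg.norm(d)
def onz(n,uv,z):
    c,d=ray(n,uv); return c+d*(z-c[2])/d[2]
def proj(n,P):
    K,T=cam(n); q=K@(T[:3,:3]@np.array(P,float)+T[:3,3]); return q[:2]/q[2]
def two(a,b):
    c1,d1=ray("top",a);c2,d2=ray("side",b)
    s=np.linalg.lstsq(np.c_[d1,-d2],c2-c1,rcond=None)[0];p,q=c1+s[0]*d1,c2+s[1]*d2
    return (p+q)/2,np.linalg.norm(p-q)
def snap(n,f):
    im=eyes.get_image(n); cv2.imwrite(f"pics/{f}.png",cv2.cvtColor(im,cv2.COLOR_RGB2BGR)); return im
E
python3 - <<'E'
from h import *
for n in("top","side"):
    snap(n,n+"0"); c,d=ray(n,(320,240)); print(n,c.round(),d.round(3),cam(n)[0][0,0])
print(ctrl.get_obs())
E
```

```text
top [ 216.  -86. 1324.] [ 0.193 -0.028 -0.981] 537.4255875454194
side [324. 557. 905.] [ 0.122 -0.625 -0.771] 506.96421007528244
{'time_s': 0.1, 'joint_pos': array([-1.32548125e+00,  5.28363662e-01,  1.43373350e+00, -1.23073091e-05,
        1.18139401e+00, -1.78505478e-01]), 'joint_velocities': array([-0.0005103 , -0.00231809, -0.0020241 ,  0.00127839, -0.00242731,
       -0.00011525]), 'tau': array([ 1.37433594e-04, -4.40984738e+01, -1.77150822e+01,  6.34933007e-02,
        5.34202263e-02, -3.15999250e-05]), 'tcp_pos': array([ 256.92535965, -569.19537609,  291.38815286]), 'eef_rot': array([-9.48539967e-04,  9.77629981e-01,  2.10330024e-01, -3.73915042e-05]), 'force': array([ 0.03073598,  0.23541787, -0.3419977 ]), 'torque': array([ 0.03185375, -0.00834985,  0.0118858 ]), 'opening': 87.12371122842507}
```

View pics/top0.png

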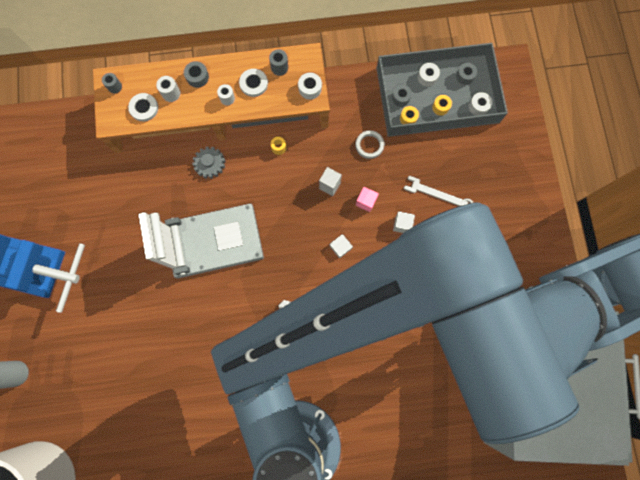

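View pics/side0.png

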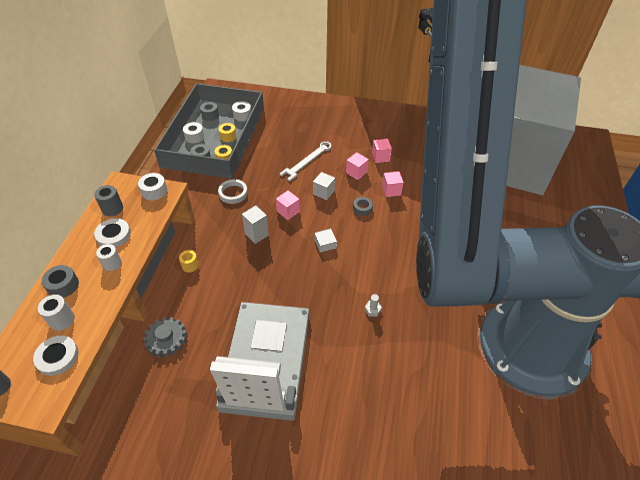

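The top view shows the sine plate (pad at about 229,236) and its raised plate at the left (160,235). Three steel blocks stand at (330,181), (404,222) and (341,245), which are side view (255,224), (324,186) and (326,240). Look-alikes:
- Pink blocks: top (367,199); side (288,205), (357,166), (393,184) and (382,150).
- Short steel block: side (326,240).
- Tall steel block: side (255,224).

My choice is the steel block at side (324,186) / top (404,222). I'll check it in a crop.

```bash
python3 - <<'E'
from h import *
t=cv2.imread("pics/top0.png"); s=cv2.imread("pics/side0.png")
a=cv2.resize(t[160:260,310:430],None,fx=4,fy=4,interpolation=cv2.INTER_CUBIC)
b=cv2.resize(s[160:260,230:350],None,fx=4,fy=4,interpolation=cv2.INTER_CUBIC)
c=cv2.resize(t[195:285,130:270],None,fx=4,fy=4,interpolation=cv2.INTER_CUBIC)[:,:480]
np.set_printoptions(suppress=True,precision=1)
cv2.imwrite("pics/crop1.png",cv2.resize(np.hstack([a,b]),(800,333)))
for n,im in(("top",t),("side",s)):
    hsv=cv2.cvtColor(im,cv2.COLOR_BGR2HSV); m=((hsv[...,1]<50)&(hsv[...,2]>205)).astype(np.uint8)
    k,_,st,ce=cv2.connectedComponentsWithStats(m)
    for i in range(1,k):
        if 60<st[i,4]<5000:
            cs,_=cv2.findContours((st is not None)*(_==i).astype(np.uint8),cv2.RETR_EXTERNAL,cv2.CHAIN_APPROX_NONE)
            r=cv2.minAreaRect(cs[0]); print(n,st[i],ce[i],np.array(r[1]),"ang",round(r[2],1))
for p in [(404,222),(330,181),(341,245)]: print(p,onz("top",p,45))
print(onz("top",(229,236),33))
E
```

```text
top [420  63  20  18 210] [429.1  71.7] [17. 19.] ang 90.0Traceback (most recent call last):
  File "<stdin>", line 13, in <module>
cv2.error: OpenCV(4.12.0) /io/opencv/modules/imgproc/src/contours_new.cpp:332: error: (-2:Unspecified error) in function 'static std::shared_ptr<ContourScanner_> ContourScanner_::create(cv::ContourDataStorage<cv::Point_<int>, 1024, 0>::storage_t&, cv::ContourDataStorage<signed char, 1024, 0>::storage_t&, cv::Mat, int, int, cv::Point)'
> Modes other than RETR_FLOODFILL and RETR_CCOMP support only CV_8UC1 images (expected: 'img.type() == CV_8UC1'), where
>     'img.type()' is 24 (CV_8UC4)
> must be equal to
>     'CV_8UC1' is 0 (CV_8UC1)
```

View pics/crop1.png

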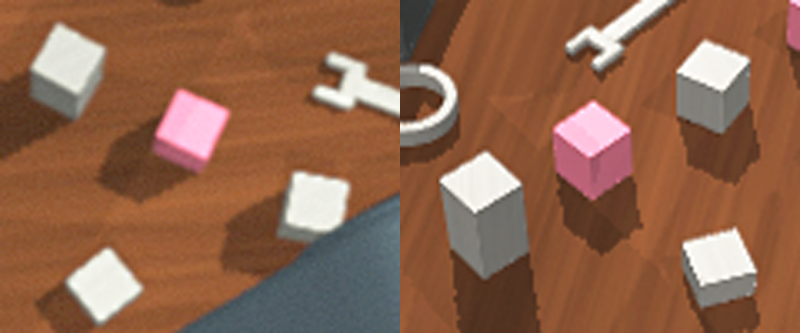

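The crop shows three steel blocks: tall at the left, middle-height at side (324,186), flat at side (326,240). The pink one has the same height as mid and stays put. Next I measure the top-face corners.

```bash
cat > meas.py <<'E'
from h import *
np.set_printoptions(suppress=True,precision=1)
def faces(n,im,lo,sat=45,amin=80,amax=6000):
    hsv=cv2.cvtColor(im,cv2.COLOR_BGR2HSV); m=((hsv[...,1]<sat)&(hsv[...,2]>lo)).astype(np.uint8)
    m=cv2.morphologyEx(m,cv2.MORPH_OPEN,np.ones((3,3),np.uint8))
    k,l,st,ce=cv2.connectedComponentsWithStats(m)
    out=[]
    for i in range(1,k):
        if amin<st[i,4]<amax:
            c=cv2.findContours((l==i).astype(np.uint8),cv2.RETR_EXTERNAL,cv2.CHAIN_APPROX_NONE)[0][0]
            out.append((ce[i],st[i,4],c[:,0,:].astype(float)))
    return out
def wrect(n,c,z):
    P=np.array([onz(n,p,z)[:2] for p in c]); return cv2.minAreaRect(P.astype(np.float32))
E
python3 - <<'E'
from meas import *
for n in("top","side"):
    im=cv2.imread(f"pics/{n}0.png")
    pts={"top":[(405,216),(405,236),(228,236),(250,225),(330,175),(341,243)],"side":[(324,180),(318,192),(268,335),(290,325),(240,380),(255,210),(325,237)]}[n]
    print(n,[cv2.cvtColor(im,cv2.COLOR_BGR2HSV)[y,x].tolist() for x,y in pts])
    for lo in (200,215):
      for ce,a,c in faces(n,im,lo):
        if 130<ce[0]<430 and ce[1]>150: print(lo,n,ce,a,[(z,np.array(r[0]),np.array(r[1]),round(r[2],1)) for z in (25,33,45,70) for r in [wrect(n,c,z)]])
E
```

```text
top [[34, 8, 241], [95, 60, 94], [30, 6, 243], [53, 15, 206], [27, 10, 226], [30, 10, 240]]
200 top [330.1 177.1] 243 [(25, array([ 629.2, -168.4]), array([40.8, 40.1]), 54.0), (33, array([ 626.6, -167.8]), array([40.6, 39.9]), 54.0), (45, array([ 622.8, -167.1]), array([40.2, 39.5]), 54.0), (70, array([ 614.9, -165.5]), array([39.4, 38.7]), 54.0)]
200 top [220.7 238. ] 3614 [(25, array([509.2, 122. ]), array([134.6, 183. ]), 5.7), (33, array([507.4, 120.7]), array([133.8, 181.8]), 5.7), (45, array([504.7, 118.8]), array([132.5, 180.2]), 5.7), (70, array([499. , 114.8]), array([130. , 176.6]), 5.7)]
200 top [147.  235.6] 454 [(25, array([538.7, 299.5]), array([117.4,  24.4]), 5.6), (33, array([536.7, 297.1]), array([116.6,  24.2]), 5.6), (45, array([533.7, 293.5]), array([115.6,  24. ]), 5.6), (70, array([527.5, 286.1]), array([113.3,  23.6]), 5.6)]
200 top [162.6 239.9] 716 [(25, array([525. , 261.5]), array([138.6,  40.5]), 5.4), (33, array([523.1, 259.4]), array([137.7,  40.3]), 5.4), (45, array([520.2, 256.2]), array([136.4,  39.9]), 5.4), (70, array([514.3, 249.5]), array([133.8
[... 759 characters left out ...]
([38.5, 39. ]), 31.5)]Traceback (most recent call last):
  File "<stdin>", line 8, in <module>
  File "meas.py", line 14, in wrect
    P=np.array([onz(n,p,z)[:2] for p in c]); return cv2.minAreaRect(P.astype(np.float32))
                ~~~^^^^^^^
  File "h.py", line 8, in onz
    c,d=ray(n,uv); return c+d*(z-c[2])/d[2]
        ~~~^^^^^^
  File "h.py", line 6, in ray
    K,T=cam(n); d=T[:3,:3].T@np.linalg.inv(K)@np.array([uv[0],uv[1],1.]); return -T[:3,:3].T@T[:3,3],d/np.linalg.norm(d)
        ~~~^^^
  File "h.py", line 4, in cam
    p=eyes.camera_params(n); return np.array(p["camera_matrix"],float),np.array(p["camera_from_world"],float)
ValueError: time passes only in moves, steps and waits
```

```bash
sed -i 's/^def cam(n):/import functools\n@functools.lru_cache\ndef cam(n):/' h.py
python3 - <<'E'
from meas import *
im=cv2.imread("pics/side0.png")
pts=[(324,180),(318,192),(268,335),(290,325),(240,380),(255,210),(325,237)]
print([cv2.cvtColor(im,cv2.COLOR_BGR2HSV)[y,x].tolist() for x,y in pts])
for n,lo in (("side",200),("side",222),("top",225)):
  im=cv2.imread(f"pics/{n}0.png")
  for ce,a,c in faces(n,im,lo):
    if 130<ce[0]<430 and ce[1]>150:
      print(lo,n,ce,a)
      for z in (25,33,45,70):
        r=wrect(n,c,z); print("   ",z,np.array(r[0]),np.array(r[1]),round(r[2],1))
E
```

```text
[[26, 7, 244], [23, 16, 129], [20, 10, 241], [39, 9, 195], [18, 20, 156], [26, 7, 244], [23, 8, 245]]
200 side [305.9 160.2] 217
    25 [ 551.7 -413.7] [145.9  24. ] 63.8
    33 [ 549.6 -404.9] [144.6  23.8] 63.8
    45 [ 546.5 -391.6] [142.6  23.5] 63.8
    70 [ 540.1 -364.1] [138.4  22.8] 63.8
200 side [150.8 181.8] 232
    25 [ 911.2 -252.6] [61.5 59.9] 76.6
    33 [ 905.8 -245.2] [60.9 59.4] 76.6
    45 [ 897.8 -234.2] [60.1 58.6] 76.6
    70 [ 881.1 -211.2] [58.4 56.9] 76.6
200 side [323.7 179.4] 174
    25 [ 494.4 -350.1] [39.9 39.2] 71.0
    33 [ 492.8 -341.9] [39.5 38.8] 71.0
    45 [ 490.5 -329.5] [38.9 38.3] 71.0
    70 [ 485.6 -303.8] [37.8 37.2] 71.0
200 side [253.7 214.4] 220
    25 [ 631.1 -200.2] [41.1 40.3] 53.8
    33 [ 628.3 -193.3] [40.8 39.9] 53.8
    45 [ 624.1 -182.9] [40.2 39.4] 53.8
    70 [ 615.3 -161.4] [39.  38.2] 53.8
200 side [325.3 237. ] 223
    25 [ 453.7 -167.4] [39.4 37.8] 30.2
    33 [ 452.5 -160.8] [39.  37.4] 30.2
    45 [ 450.7 -150.9] [38.5 36.9] 30.2
    70 [ 447.  -130.3] [37.4 35.8] 30.2
200 side [267.2 309.9] 442
    25 [528.1  48. ] [102.8 
[... 2350 characters left out ...]
220.2] 233
    25 [ 494.3 -337.2] [38.7 38.9] 71.5
    33 [ 492.6 -335.6] [38.5 38.6] 71.5
    45 [ 490.  -333.3] [38.1 38.3] 71.5
    70 [ 484.6 -328.5] [37.4 37.5] 71.5
225 top [228.  235.5] 576
    25 [512.3 101.4] [60. 60.] 5.9
    33 [510.4 100.3] [59.7 59.7] 5.9
    45 [507.7  98.6] [59.1 59.1] 5.9
    70 [502.   94.9] [58. 58.] 5.9
225 top [177.8 245.9] 207
    25 [504.2 226.4] [99.1 13.2] 4.9
    33 [502.4 224.5] [98.5 13.1] 4.9
    45 [499.8 221.6] [97.6 13. ] 4.9
    70 [494.2 215.6] [95.7 12.7] 4.9
225 top [340.8 245.1] 231
    25 [ 452.7 -171.1] [37.5 38.5] 31.6
    33 [ 451.2 -170.5] [37.3 38.2] 31.6
    45 [ 449.  -169.8] [37.  37.9] 31.6
    70 [ 444.5 -168.1] [36.2 37.1] 31.6
```

```bash
cat > plan.py <<'E'
from h import *
from scipy.spatial.transform import Rotation as R
np.set_printoptions(suppress=True,precision=4)
def plan(pos,jaw,tilt=None,o=None):
    """scaled shift (x150mm) and twist (x180deg) in current tool axes, to tool-down pose with jaw axis (tool y) at jaw deg"""
    o=o or ctrl.get_obs(); q=o["eef_rot"]; r=R.from_quat([q[1],q[2],q[3],q[0]])
    j=np.radians(jaw); y=np.array([np.cos(j),np.sin(j),0]); z=np.array([0,0,-1.])
    t=R.from_matrix(np.c_[np.cross(y,z),y,z])
    if tilt: t=t*R.from_rotvec(tilt)
    p=np.array(o["tcp_pos"]); d=np.array(pos)-p
    tw=(r.inv()*t).as_rotvec()
    print("t",o["time_s"],"tcp",p,"F",o["force"],"open",o["opening"],"j",o["joint_pos"])
    print("twist deg",np.degrees(tw),"scaled",tw/np.pi)
    print("shift now-axes",r.inv().apply(d)/150,"| after-turn axes",t.inv().apply(d)/150)
E
python3 - <<'E'
from plan import *
plan([490,-331.5,150],-18.7)
s=cv2.cvtColor(cv2.imread("pics/side0.png"),cv2.COLOR_BGR2HSV)
m=((s[...,0]>160)&(s[...,1]>50)&(s[...,2]>150)).astype(np.uint8)
k,l,st,ce=cv2.connectedComponentsWithStats(m)
for i in range(1,k):
    if st[i,4]>60: print(ce[i],st[i,4],onz("side",ce[i],25)[:2])
b=np.array([490,-331.5]);u=np.array([np.cos(np.radians(-18.7)),np.sin(np.radians(-18.7))])
print("fingers",b+u*51,b-u*51)
E
```

```text
t 0.1 tcp [ 256.9254 -569.1954  291.3882] F [ 0.0307  0.2354 -0.342 ] open 87.12371122842507 j [-1.3255  0.5284  1.4337 -0.      1.1814 -0.1785]
twist deg [ -0.0934  -0.0616 -47.0166] scaled [-0.0005 -0.0003 -0.2612]
shift now-axes [ 2.0677 -0.8037  0.9448] | after-turn axes [1.9992 0.9637 0.9426]
[381.3791 150.2926] 393 [ 367.1517 -489.8585]
[356.6362 165.7887] 426 [ 421.4723 -416.648 ]
[392.1678 183.6801] 447 [ 325.0269 -370.5657]
[286.8646 206.7188] 384 [ 561.1865 -239.9844]
fingers [ 538.3077 -347.8513] [ 441.6923 -315.1487]
```

Request:
drive_tool(
  motion=[
    {"delta_pos": [0, 0, 0], "twist": [0, 0, -0.052], "gripper": -1},
    {"delta_pos": [0, 0, 0], "twist": [0, 0, -0.052], "gripper": -1},
    {"delta_pos": [0, 0, 0], "twist": [0, 0, -0.052], "gripper": -1},
    {"delta_pos": [0, 0, 0], "twist": [0, 0, -0.052], "gripper": -1},
    {"delta_pos": [0, 0, 0], "twist": [0, 0, -0.052], "gripper": -1},
    {"delta_pos": [0.285, 0.138, 0], "twist": [0, 0, 0], "gripper": -1},
    {"delta_pos": [0.285, 0.138, 0], "twist": [0, 0, 0], "gripper": -1},
    {"delta_pos": [0.285, 0.138, 0], "twist": [0, 0, 0], "gripper": -1},
    {"delta_pos": [0.285, 0.138, 0], "twist": [0, 0, 0], "gripper": -1},
    {"delta_pos": [0.285, 0.138, 0], "twist": [0, 0, 0], "gripper": -1},
    {"delta_pos": [0.285, 0.138, 0], "twist": [0, 0, 0], "gripper": -1},
    {"delta_pos": [0, 0, 0], "twist": [0, 0, 0], "gripper": -1},
  ],
)

```text
time_s: 1.6
tcp_pos: [455.9, -353.8, 286.2]
eef_rot: [-0.006, 0.806, 0.591, 0.002]
force: [0.1, -0.6, 0.6]
opening: 87.1
```

```bash
python3 -c "
from plan import *
plan([490,-331.5,110],-18.7)"
```

```text
t 1.6 tcp [ 455.8934 -353.761   286.1765] F [ 0.0992 -0.5944  0.6201] open 87.05594136275057 j [-0.8555  0.4736  1.5553  0.0054  1.1253 -0.5522]
twist deg [-0.4759 -0.6106  1.1864] scaled [-0.0026 -0.0034  0.0066]
shift now-axes [0.1973 0.1818 1.1752] | after-turn axes [0.2135 0.1678 1.1745]
```

Request:
drive_tool(
  motion=[
    {"delta_pos": [0.1, 0.09, 0.2], "twist": [-0.0026, -0.0034, 0.0066], "gripper": -1},
    {"delta_pos": [0.1, 0.08, 0.3], "twist": [0, 0, 0], "gripper": -1},
    {"delta_pos": [0, 0, 0.3], "twist": [0, 0, 0], "gripper": -1},
    {"delta_pos": [0, 0, 0.3], "twist": [0, 0, 0], "gripper": -1},
    {"delta_pos": [0, 0, 0], "twist": [0, 0, 0], "gripper": -1},
  ],
)

```text
time_s: 2.22
tcp_pos: [489.3, -337.1, 117.3]
eef_rot: [0.002, 0.813, 0.582, -0.001]
force: [0.1, 0.1, -0.2]
opening: 87.0
```

```bash
python3 -c "
from plan import *
plan([490,-331.5,82],-18.7)"
```

```text
t 2.225 tcp [ 489.2726 -337.0676  117.3485] F [ 0.0576  0.1248 -0.1854] open 87.04209534309122 j [-0.7899  0.7277  1.6413 -0.0045  0.7682 -0.4586]
twist deg [ 0.1416  0.2717 -0.0951] scaled [ 0.0008  0.0015 -0.0005]
shift now-axes [ 0.0378 -0.008   0.2355] | after-turn axes [ 0.0367 -0.0073  0.2357]
```

Request:
drive_tool(
  motion=[
    {"delta_pos": [0.037, -0.008, 0.12], "twist": [0.0008, 0.0015, 0], "gripper": -1},
    {"delta_pos": [0, 0, 0.12], "twist": [0, 0, 0], "gripper": -1},
    {"delta_pos": [0, 0, 0], "twist": [0, 0, 0], "gripper": -1},
    {"delta_pos": [0, 0, 0], "twist": [0, 0, 0], "gripper": 1},
    {"delta_pos": [0, 0, 0], "twist": [0, 0, 0], "gripper": 1},
    {"delta_pos": [0, 0, 0], "twist": [0, 0, 0], "gripper": 1},
    {"delta_pos": [0, 0, 0], "twist": [0, 0, 0], "gripper": 1},
    {"delta_pos": [0, 0, 0], "twist": [0, 0, 0], "gripper": 1},
    {"delta_pos": [0, 0, 0], "twist": [0, 0, 0], "gripper": 1},
  ],
  force=35,
)

```text
time_s: 3.35
tcp_pos: [491.2, -334.4, 85.2]
eef_rot: [0.004, 0.813, 0.582, 0.0]
force: [-2.2, 0.3, 1.2]
opening: 40.1
```

```bash
python3 -c "
from plan import *
plan([490,-331.5,250],5.6)"
```

```text
t 3.35 tcp [ 491.2011 -334.4297   85.1852] F [-2.2409  0.2591  1.1865] open 40.100645577087285 j [-0.7853  0.7794  1.6528 -0.0013  0.701  -0.4559]
twist deg [  0.349    0.3395 -24.4154] scaled [ 0.0019  0.0019 -0.1356]
shift now-axes [ 0.011  -0.006  -1.0989] | after-turn axes [ 0.0202 -0.0061 -1.0988]
```

Request:
drive_tool(
  motion=[
    {"delta_pos": [0, 0, -0.2], "twist": [0, 0, 0], "gripper": 1},
    {"delta_pos": [0, 0, -0.25], "twist": [0, 0, 0], "gripper": 1},
    {"delta_pos": [0, 0, -0.3], "twist": [0, 0, 0], "gripper": 1},
    {"delta_pos": [0, 0, 0], "twist": [0.002, 0.002, -0.045], "gripper": 1},
    {"delta_pos": [0, 0, 0], "twist": [0, 0, -0.045], "gripper": 1},
    {"delta_pos": [0, 0, 0], "twist": [0, 0, -0.045], "gripper": 1},
    {"delta_pos": [0, 0, 0], "twist": [0, 0, 0], "gripper": 1},
  ],
)

```text
time_s: 4.22
tcp_pos: [488.1, -330.3, 193.5]
eef_rot: [-0.007, 0.668, 0.744, 0.002]
force: [-0.4, 0.5, -5.3]
opening: 39.6
```

```bash
python3 -c "
from plan import *
plan([511,102,190],5.6)"
```

```text
t 4.225 tcp [ 488.0526 -330.2903  193.5163] F [-0.3809  0.4555 -5.3251] open 39.63364905715053 j [-0.7858  0.6109  1.6046  0.0041  0.9396 -0.8947]
twist deg [-0.3416 -0.7189  0.5005] scaled [-0.0019 -0.004   0.0028]
shift now-axes [2.8489 0.4586 0.0566] | after-turn axes [2.8533 0.4335 0.0234]
```

Held (5.3 N ≈ weight). Carry in steps to the pad.

Request:
drive_tool(
  motion=[
    {"delta_pos": [0.15, 0.023, 0], "twist": [-0.002, -0.004, 0.003], "gripper": 1},
    {"delta_pos": [0.3, 0.046, 0], "twist": [0, 0, 0], "gripper": 1},
    {"delta_pos": [0.3, 0.046, 0], "twist": [0, 0, 0], "gripper": 1},
    {"delta_pos": [0.3, 0.046, 0], "twist": [0, 0, 0], "gripper": 1},
    {"delta_pos": [0.3, 0.046, 0], "twist": [0, 0, 0], "gripper": 1},
    {"delta_pos": [0.3, 0.046, 0], "twist": [0, 0, 0], "gripper": 1},
    {"delta_pos": [0.3, 0.046, 0], "twist": [0, 0, 0], "gripper": 1},
    {"delta_pos": [0.3, 0.046, 0], "twist": [0, 0, 0], "gripper": 1},
    {"delta_pos": [0.2, 0.03, 0], "twist": [0, 0, 0], "gripper": 1},
    {"delta_pos": [0, 0, 0], "twist": [0, 0, 0], "gripper": 1},
  ],
)

```text
time_s: 5.48
tcp_pos: [513.3, 51.3, 188.2]
eef_rot: [-0.001, 0.684, 0.73, 0.0]
force: [-0.6, -0.5, -4.7]
opening: 39.7
```

```bash
python3 -c "
from plan import *
plan([511,102,140],5.6)"
```

```text
t 5.475 tcp [513.2928  51.2596 188.2444] F [-0.5782 -0.4938 -4.7045] open 39.67000608970437 j [-0.1181  0.54    1.8005  0.0024  0.8032 -0.1845]
twist deg [-0.1013 -0.12   -1.8901] scaled [-0.0006 -0.0007 -0.0105]
shift now-axes [0.3379 0.0072 0.3223] | after-turn axes [0.3381 0.0178 0.3216]
```

Request:
drive_tool(
  motion=[
    {"delta_pos": [0.16, 0.017, 0], "twist": [0, 0, -0.0105], "gripper": 1},
    {"delta_pos": [0.16, 0, 0.15], "twist": [0, 0, 0], "gripper": 1},
    {"delta_pos": [0, 0, 0.15], "twist": [0, 0, 0], "gripper": 1},
    {"delta_pos": [0, 0, 0], "twist": [0, 0, 0], "gripper": 1},
  ],
)

```text
time_s: 5.98
tcp_pos: [512.8, 98.3, 141.6]
eef_rot: [-0.001, 0.674, 0.738, -0.0]
force: [0.3, 0.5, -4.7]
opening: 39.8
```

```bash
python3 -c "
from plan import *
a=snap('top','top1');b=snap('side','side1')
plan([511,100,118],5.6)
A=cv2.resize(a[180:290,120:267],(400,300),interpolation=cv2.INTER_CUBIC);B=cv2.resize(b[270:420,180:380],(400,300),interpolation=cv2.INTER_CUBIC)
cv2.imwrite('pics/c2.png',np.hstack([A,B])[:,:,::-1])"
```

```text
t 6.075 tcp [513.9247  98.1867 143.1294] F [-0.2577 -1.2064 -3.9631] open 40.079751965528835 j [-0.0254  0.6246  1.8123  0.0014  0.7022 -0.1166]
twist deg [ 0.1495 -0.0328 -0.4323] scaled [ 0.0008 -0.0002 -0.0024]
shift now-axes [ 0.0137 -0.0188  0.1675] | after-turn axes [ 0.0139 -0.0182  0.1675]
```

View pics/c2.png

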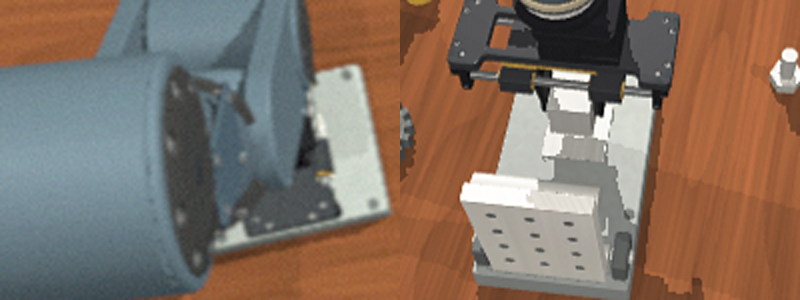

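The crop shows the block held level over the pad (side crop 575,100), and the gripper is clear of the raised plate. Now lowering.

Request:
drive_tool(
  motion=[
    {"delta_pos": [0.014, -0.018, 0.08], "twist": [0, 0, -0.002], "gripper": 1},
    {"delta_pos": [0, 0, 0.05], "twist": [0, 0, 0], "gripper": 1},
    {"delta_pos": [0, 0, 0], "twist": [0, 0, 0], "gripper": 1},
  ],
)

```text
time_s: 6.45
tcp_pos: [512.2, 99.0, 124.0]
eef_rot: [0.002, 0.673, 0.74, 0.002]
force: [0.3, -0.1, -5.3]
opening: 39.7
```

```bash
python3 -c "
from plan import *
plan([511,100,118],5.6)"
```

```text
t 6.45 tcp [512.229   99.0192 123.9747] F [ 0.2591 -0.1268 -5.2979] open 39.702605290208396 j [-0.0238  0.6576  1.8269  0.0013  0.651  -0.1191]
twist deg [ 0.3501 -0.0029 -0.196 ] scaled [ 0.0019 -0.     -0.0011]
shift now-axes [ 0.0073 -0.0078  0.0398] | after-turn axes [ 0.0073 -0.0075  0.0398]
```

Request:
drive_tool(
  motion=[
    {"delta_pos": [0.007, -0.007, 0.025], "twist": [0.001, 0, 0], "gripper": 1},
    {"delta_pos": [0, 0, 0.01], "twist": [0, 0, 0], "gripper": 1},
    {"delta_pos": [0, 0, 0.006], "twist": [0, 0, 0], "gripper": 1},
  ],
)

```text
time_s: 6.82
tcp_pos: [511.5, 100.0, 118.1]
eef_rot: [0.001, 0.673, 0.74, 0.001]
force: [-1.7, 0.2, 4.6]
opening: 39.7
```

Contact with the pad is felt. Release and rise.

Request:
drive_tool(
  motion=[
    {"delta_pos": [0, 0, -0.002], "twist": [0, 0, 0], "gripper": -1},
    {"delta_pos": [0, 0, 0], "twist": [0, 0, 0], "gripper": -1},
    {"delta_pos": [0, 0, 0], "twist": [0, 0, 0], "gripper": -1},
    {"delta_pos": [0, 0, 0], "twist": [0, 0, 0], "gripper": -1},
    {"delta_pos": [0, 0, -0.15], "twist": [0, 0, 0], "gripper": -1},
    {"delta_pos": [0, 0, -0.3], "twist": [0, 0, 0], "gripper": -1},
    {"delta_pos": [0, 0, -0.4], "twist": [0, 0, 0], "gripper": -1},
    {"delta_pos": [0, 0, -0.4], "twist": [0, 0, 0], "gripper": -1},
    {"delta_pos": [-0.3, 0, -0.2], "twist": [0, 0, 0], "gripper": -1},
    {"delta_pos": [-0.4, 0, 0], "twist": [0, 0, 0], "gripper": -1},
    {"delta_pos": [-0.4, 0, 0], "twist": [0, 0, 0], "gripper": -1},
    {"delta_pos": [-0.4, 0, 0], "twist": [0, 0, 0], "gripper": -1},
    {"delta_pos": [-0.4, 0, 0], "twist": [0, 0, 0], "gripper": -1},
  ],
)

```text
time_s: 8.45
tcp_pos: [539.9, -187.3, 347.3]
eef_rot: [0.006, 0.67, 0.743, 0.004]
force: [0.5, 0.2, 0.1]
opening: 86.9
```

```bash
python3 -c "
from plan import *
from meas import *
a=snap('top','top2');b=snap('side','side2')
plan([511,100,300],5.6)
for n in('top','side'):
  im=cv2.imread(f'pics/{n}2.png')
  for ce,ar,c in faces(n,im,222):
    if 130<ce[0]<300 and 200<ce[1]<420:
      for z in (33,78): r=wrect(n,c,z);print(n,ce,ar,z,np.array(r[0]),np.array(r[1]),round(r[2],1))
A=cv2.resize(a[180:290,120:267],(400,300),interpolation=cv2.INTER_CUBIC);B=cv2.resize(b[270:420,180:380],(400,300),interpolation=cv2.INTER_CUBIC)
cv2.imwrite('pics/c3.png',np.hstack([A,B])[:,:,::-1])"
```

```text
t 8.55 tcp [ 540.8 -192.   347.2] F [ 0.   0.3 -0.2] open 87.20638498319879 j [-0.5  0.4  1.5  0.   1.2 -0.6]
twist deg [ 0.9  0.4 -0. ] scaled [ 0.  0. -0.]
shift now-axes [ 2.  -0.   0.3] | after-turn axes [ 2.  -0.   0.3]
top [223.3 227.5] 117 33 [531.4 109.7] [17.4 40.6] 4.4
top [223.3 227.5] 117 78 [520.4 102.9] [16.8 39.2] 4.4
side [253.6 214.2] 228 33 [ 628.7 -193.5] [40.9 40.9] 53.8
side [253.6 214.2] 228 78 [ 613.  -154.8] [38.8 38.8] 53.8
side [260.9 323. ] 177 33 [533.5  81.4] [20.  40.8] 5.5
side [260.9 323. ] 177 78 [522.7 105.9] [18.9 38.7] 5.5
side [244.9 366.3] 941 33 [538. 176.] [125.5  28.7] 5.6
side [244.9 366.3] 941 78 [527.  195.7] [119.1  27.2] 5.6
```

View pics/c3.png

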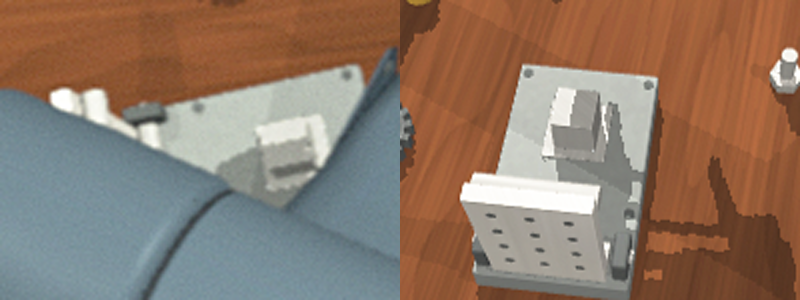

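Block stands on the pad: lit half of its top puts its centre near (512,104), against the pad at (511,102). The plate is still raised. Zoom in on its free end.

```bash
python3 -c "
from meas import *
t=cv2.imread('pics/top0.png');s=cv2.imread('pics/side0.png')
A=cv2.resize(t[205:280,130:190],(400,500),interpolation=cv2.INTER_CUBIC);B=cv2.resize(s[345:420,210:270],(400,500),interpolation=cv2.INTER_CUBIC)
cv2.imwrite('pics/c4.png',np.hstack([A,B]))
for n,im in(('top',t),('side',s)):
  for ce,ar,c in faces(n,im,222):
    if (n=='top' and ce[0]<170) or (n=='side' and ce[1]>350 and ce[0]<260):
      print(n,ce,cv2.boxPoints(cv2.minAreaRect(c.astype(np.float32))))
# predicted free-end corners for a few plate angles
y=np.array([-.0976,.9952,0]);x=np.array([.9952,.0976,0]);z=np.array([0,0,1.])
h=np.array([511,102,33])+124*y+10*z
for a in (1.35,1.45,1.55,1.65):
  u=-np.cos(a)*y+np.sin(a)*z; nrm=np.sin(a)*y+np.cos(a)*z
  e=h+160*u
  print(a,e,[ (proj(n,e+sx*50*x+sn*7*nrm)).round(1).tolist() for n in('top','side') for sx in(-1,1) for sn in(-1,1)])
"
```

```text
top [139.8 107.7] [[123.8 103.9]
 [141.9  89.9]
 [157.4 110.1]
 [139.3 124. ]]
top [146.6 235.4] [[138.2 213.5]
 [147.8 211.9]
 [155.2 256.3]
 [145.6 257.9]]
top [162.8 239.6] [[150.1 213.5]
 [165.8 210.7]
 [175.5 263.9]
 [159.8 266.8]]
top [ 62.2 267.4] [[ 33.4 269.6]
 [ 42.2 234.1]
 [ 82.7 244.2]
 [ 73.8 279.7]]
top [ 63.2 296.2] [[ 56.4 310.8]
 [ 66.9 280.3]
 [ 70.2 281.4]
 [ 59.6 311.9]]
top [ 12.1 469.8] [[ -1.9 463.5]
 [  2.3 458.1]
 [ 25.3 476. ]
 [ 21.1 481.4]]
side [ 53.9 356.7] [[ 30.2 346.5]
 [ 72.6 336.7]
 [ 78.9 364.3]
 [ 36.6 374.1]]
side [244.9 366.3] [[210.3 369.7]
 [211.8 355.6]
 [278.6 362.6]
 [277.1 376.7]]
1.35 [502.3 190.5 199.1] [[180.9, 250.4], [174.2, 251.6], [172.9, 206.0], [166.3, 207.0], [284.3, 331.6], [282.9, 338.4], [222.0, 325.5], [219.7, 332.1]]
1.45 [500.8 206.2 201.8] [[173.2, 251.7], [166.5, 253.1], [165.3, 207.2], [158.7, 208.4], [282.7, 339.4], [281.3, 347.0], [219.4, 333.1], [217.2, 340.5]]
1.55 [499.2 222.1 203. ] [[165.5, 253.2], [158.9, 254.7], [157.8, 208.6], [151.3, 209.9], [281.1, 348.1], [279.7, 356.3], [216.9, 341.6], [214.7, 349.7]]
1.65 [497.7 238.  202.5] [[158.0, 254.9], [151.6, 256.5], [150.4, 210.2], [144.1, 211.7], [279.5, 357.6], [278.0, 366.4], [214.4, 350.9], [212.3, 359.7]]
```

View pics/c4.png

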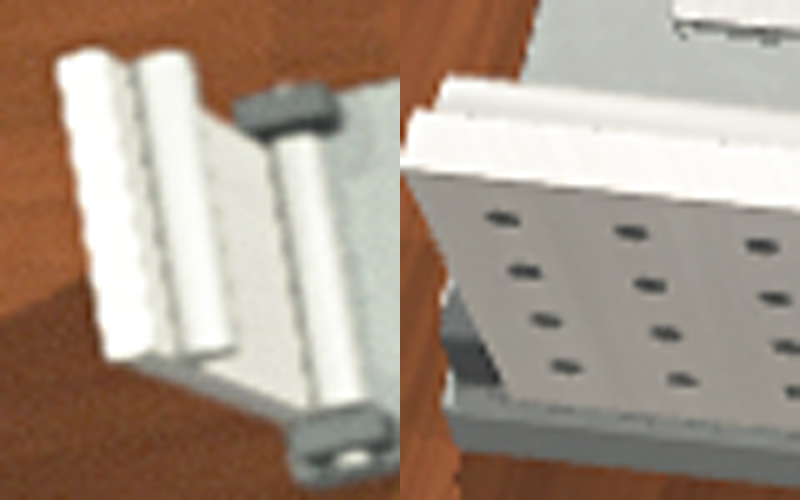

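```bash
python3 -c "
from plan import *
for a,b in [((138.5,214),(210,369.8)),((145.8,259),(277.5,377.5)),((145,213),(211.5,361.5))]: print(two(a,b))
plan([490,330,240],5.6)
"
```

```text
(array([545.585 , 263.8479, 196.3178]), np.float64(1.5222237410651194))
(array([444.6307, 254.483 , 195.6081]), np.float64(0.02009689858785184))
(array([547.2615, 250.2252, 195.3049]), np.float64(3.3287358203252637))
t 8.55 tcp [ 540.7642 -191.9539  347.1662] F [ 0.0282  0.2858 -0.2048] open 87.20638498319879 j [-0.5372  0.3927  1.5071  0.0037  1.225  -0.6354]
twist deg [ 0.8929  0.4113 -0.0444] scaled [ 0.005   0.0023 -0.0002]
shift now-axes [ 3.5011 -0.0109  0.6893] | after-turn axes [3.4961 0.0027 0.7144]
```

Request:
drive_tool(
  motion=[
    {"delta_pos": [0.35, 0, 0], "twist": [0.005, 0.002, 0], "gripper": 1},
    {"delta_pos": [0.4, 0, 0], "twist": [0, 0, 0], "gripper": 1},
    {"delta_pos": [0.4, 0, 0], "twist": [0, 0, 0], "gripper": 1},
    {"delta_pos": [0.4, 0, 0], "twist": [0, 0, 0], "gripper": 1},
    {"delta_pos": [0.4, 0, 0], "twist": [0, 0, 0], "gripper": 1},
    {"delta_pos": [0.4, 0, 0], "twist": [0, 0, 0], "gripper": 1},
    {"delta_pos": [0.4, 0, 0], "twist": [0, 0, 0], "gripper": 1},
    {"delta_pos": [0.4, 0, 0], "twist": [0, 0, 0], "gripper": 1},
    {"delta_pos": [0.4, 0, 0], "twist": [0, 0, 0], "gripper": 1},
    {"delta_pos": [0, 0, 0], "twist": [0, 0, 0], "gripper": 1},
  ],
)

```text
time_s: 9.8
tcp_pos: [486.2, 355.6, 345.4]
eef_rot: [-0.001, 0.674, 0.739, 0.0]
force: [-0.2, -0.9, 0.0]
opening: 1.7
```

```bash
python3 -c "
from plan import *
print(ctrl.tip_extent)
plan([490,310,250],5.6)
"
```

```text
69.7
t 9.8 tcp [486.1827 355.6043 345.3949] F [-0.1836 -0.8508  0.0187] open 1.661539238998608 j [0.4455 0.4418 1.4285 0.0018 1.2715 0.3533]
twist deg [-0.0446 -0.0886 -0.3468] scaled [-0.0002 -0.0005 -0.0019]
shift now-axes [-0.3061 -0.002   0.6355] | after-turn axes [-0.3051 -0.0043  0.636 ]
```

Request:
drive_tool(
  motion=[
    {"delta_pos": [0, 0, 0.3], "twist": [0, 0, 0], "gripper": 1},
    {"delta_pos": [-0.1, 0, 0.34], "twist": [0, 0, 0], "gripper": 1},
    {"delta_pos": [-0.12, 0, 0], "twist": [0, 0, 0], "gripper": 1},
    {"delta_pos": [-0.08, 0, 0], "twist": [0, 0, 0], "gripper": 1},
    {"delta_pos": [0, 0, 0], "twist": [0, 0, 0], "gripper": 1},
  ],
)

```text
time_s: 10.42
tcp_pos: [490.9, 308.6, 251.7]
eef_rot: [0.001, 0.674, 0.739, 0.003]
force: [-1.2, -0.1, -0.4]
opening: 0.5
```

```bash
cat > pl.py <<'E'
from plan import *
y=np.array([-.0976,.9952,0])
o=ctrl.get_obs(); print("pad y",(np.array(o["tcp_pos"])-[511,102,0])@y, "tip z",o["tcp_pos"][2]-69.7)
plan([490,275,250],5.6,o=o)
E
python3 pl.py; python3 -c "
import numpy as np
for a in np.arange(1.75,.65,-.1): print(round(a,2),'tcp pad y',round(124-140*np.cos(a)+7*np.sin(a)+9.5),'tip z',round(43+140*np.sin(a)+7*np.cos(a)))"
```

```text
pad y 207.51901769313983 tip z 181.99596311348807
t 10.425 tcp [490.9145 308.5501 251.696 ] F [-1.1673 -0.1101 -0.4096] open 0.48243235072152235 j [0.3681 0.5149 1.5932 0.0011 1.0276 0.2748]
twist deg [ 0.3098 -0.1408 -0.2822] scaled [ 0.0017 -0.0008 -0.0016]
shift now-axes [-0.2222 -0.0269  0.0106] | after-turn axes [-0.222  -0.0279  0.0113]
1.75 tcp pad y 165 tip z 180
1.65 tcp pad y 152 tip z 182
1.55 tcp pad y 138 tip z 183
1.45 tcp pad y 124 tip z 183
1.35 tcp pad y 110 tip z 181
1.25 tcp pad y 96 tip z 178
1.15 tcp pad y 83 tip z 174
1.05 tcp pad y 70 tip z 168
0.95 tcp pad y 58 tip z 161
0.85 tcp pad y 46 tip z 153
0.75 tcp pad y 36 tip z 144
```

Request:
drive_tool(
  motion=[
    {"delta_pos": [-0.06, 0, 0.02], "twist": [0.0017, 0, 0], "gripper": 1},
    {"delta_pos": [-0.06, 0, 0.02], "twist": [0, 0, 0], "gripper": 1},
    {"delta_pos": [-0.06, 0, 0], "twist": [0, 0, 0], "gripper": 1},
    {"delta_pos": [-0.06, 0, 0], "twist": [0, 0, 0], "gripper": 1},
    {"delta_pos": [-0.05, 0, 0], "twist": [0, 0, 0], "gripper": 1},
    {"delta_pos": [-0.05, 0, 0], "twist": [0, 0, 0], "gripper": 1},
    {"delta_pos": [-0.05, 0, 0], "twist": [0, 0, 0], "gripper": 1},
  ],
)

```text
time_s: 11.3
tcp_pos: [498.8, 249.4, 249.8]
eef_rot: [-0.0, 0.674, 0.739, 0.007]
force: [-1.6, 2.4, 2.2]
opening: 0.6
```

```bash
python3 pl.py
```

```text
pad y 147.88467558823893 tip z 180.10902449256474
t 11.3 tcp [498.7933 249.4008 249.809 ] F [-1.596   2.4227  2.224 ] open 0.6155460325569337 j [0.2601 0.4884 1.6541 0.0088 0.9883 0.1629]
twist deg [ 0.5446 -0.5177 -0.307 ] scaled [ 0.003  -0.0029 -0.0017]
shift now-axes [ 0.1753 -0.0426 -0.0001] | after-turn axes [ 0.1756 -0.0417 -0.0013]
```

In contact with about 2.5 N. Continue along the arc.

Request:
drive_tool(
  motion=[
    {"delta_pos": [-0.05, -0.005, 0.015], "twist": [0.003, -0.003, 0], "gripper": 1},
    {"delta_pos": [-0.05, -0.005, 0.015], "twist": [0, 0, 0], "gripper": 1},
    {"delta_pos": [-0.05, -0.005, 0.015], "twist": [0, 0, 0], "gripper": 1},
    {"delta_pos": [-0.05, 0, 0.01], "twist": [0, 0, 0], "gripper": 1},
    {"delta_pos": [-0.05, 0, 0.01], "twist": [0, 0, 0], "gripper": 1},
    {"delta_pos": [-0.05, 0, 0.015], "twist": [0, 0, 0], "gripper": 1},
  ],
)

```text
time_s: 12.05
tcp_pos: [502.0, 200.7, 237.3]
eef_rot: [0.002, 0.673, 0.739, -0.0]
force: [0.3, 1.7, 2.2]
opening: 0.6
```

```bash
python3 pl.py
```

```text
pad y 99.15263337481188 tip z 167.64035178717575
t 12.05 tcp [501.9519 200.7435 237.3404] F [0.2788 1.6839 2.1881] open 0.6365020337631977 j [ 0.1748  0.4887  1.7014 -0.0032  0.9497  0.0835]
twist deg [ 0.1148  0.1386 -0.2659] scaled [ 0.0006  0.0008 -0.0015]
shift now-axes [ 0.5001 -0.0331 -0.0857] | after-turn axes [ 0.5005 -0.031  -0.0844]
```

Request:
drive_tool(
  motion=[
    {"delta_pos": [-0.05, 0, 0.005], "twist": [0, 0, 0], "gripper": 1},
    {"delta_pos": [-0.05, 0, 0.01], "twist": [0, 0, 0], "gripper": 1},
    {"delta_pos": [-0.05, 0, 0.015], "twist": [0, 0, 0], "gripper": 1},
    {"delta_pos": [-0.05, 0, 0.025], "twist": [0, 0, 0], "gripper": 1},
    {"delta_pos": [-0.05, 0, 0.03], "twist": [0, 0, 0], "gripper": 1},
    {"delta_pos": [-0.05, 0, 0.035], "twist": [0, 0, 0], "gripper": 1},
  ],
)

```text
time_s: 12.8
tcp_pos: [504.8, 151.7, 217.0]
eef_rot: [0.001, 0.673, 0.739, -0.002]
force: [0.4, -0.7, -1.3]
opening: -0.1
```

```bash
python3 pl.py
```

```text
pad y 50.06433880402251 tip z 147.26967335677568
t 12.8 tcp [504.8319 151.7009 216.9697] F [ 0.3779 -0.6731 -1.3251] open -0.08380928877122017 j [ 0.0816  0.5054  1.7494 -0.0053  0.8896 -0.0085]
twist deg [-0.1661  0.2347 -0.2453] scaled [-0.0009  0.0013 -0.0014]
shift now-axes [ 0.8267 -0.0224 -0.2235] | after-turn axes [ 0.8277 -0.0182 -0.2202]
```

Contact is lost and the plate should be sinking by itself, at about 0.84 rad or less. Back off upward and away, then look.

Request:
drive_tool(
  motion=[
    {"delta_pos": [0.05, 0, -0.2], "twist": [0, 0, 0], "gripper": 1},
    {"delta_pos": [0, 0, -0.35], "twist": [0, 0, 0], "gripper": 1},
    {"delta_pos": [-0.2, 0, -0.3], "twist": [0, 0, 0], "gripper": 1},
    {"delta_pos": [-0.4, 0, 0], "twist": [0, 0, 0], "gripper": 1},
    {"delta_pos": [-0.4, 0, 0], "twist": [0, 0, 0], "gripper": 1},
    {"delta_pos": [-0.4, 0, 0], "twist": [0, 0, 0], "gripper": 1},
    {"delta_pos": [-0.4, 0, 0], "twist": [0, 0, 0], "gripper": 1},
    {"delta_pos": [-0.4, 0, 0], "twist": [0, 0, 0], "gripper": 1},
    {"delta_pos": [-0.4, 0, 0], "twist": [0, 0, 0], "gripper": 1},
    {"delta_pos": [-0.4, 0, 0], "twist": [0, 0, 0], "gripper": 1},
    {"delta_pos": [-0.4, 0, 0], "twist": [0, 0, 0], "gripper": 1},
    {"delta_pos": [-0.4, 0, 0], "twist": [0, 0, 0], "gripper": 1},
    {"delta_pos": [0, 0, 0], "twist": [0, 0, 0], "gripper": 1},
    {"delta_pos": [0, 0, 0], "twist": [0, 0, 0], "gripper": 1},
    {"delta_pos": [0, 0, 0], "twist": [0, 0, 0], "gripper": 1},
    {"delta_pos": [0, 0, 0], "twist": [0, 0, 0], "gripper": 1},
    {"delta_pos": [0, 0, 0], "twist": [0, 0, 0], "gripper": 1},
    {"delta_pos": [0, 0, 0], "twist": [0, 0, 0], "gripper": 1},
    {"delta_pos": [0, 0, 0], "twist": [0, 0, 0], "gripper": 1},
    {"delta_pos": [0, 0, 0], "twist": [0, 0, 0], "gripper": 1},
  ],
)

```text
time_s: 15.3
tcp_pos: [556.4, -427.4, 345.7]
eef_rot: [-0.002, 0.671, 0.741, -0.007]
force: [0.5, 0.0, 0.5]
opening: 0.6
```

Request:
drive_tool(
  motion=[
    {"delta_pos": [0, 0, 0], "twist": [0, 0, 0], "gripper": 1},
    {"delta_pos": [0, 0, 0], "twist": [0, 0, 0], "gripper": 1},
    {"delta_pos": [0, 0, 0], "twist": [0, 0, 0], "gripper": 1},
    {"delta_pos": [0, 0, 0], "twist": [0, 0, 0], "gripper": 1},
    {"delta_pos": [0, 0, 0], "twist": [0, 0, 0], "gripper": 1},
    {"delta_pos": [0, 0, 0], "twist": [0, 0, 0], "gripper": 1},
    {"delta_pos": [0, 0, 0], "twist": [0, 0, 0], "gripper": 1},
    {"delta_pos": [0, 0, 0], "twist": [0, 0, 0], "gripper": 1},
    {"delta_pos": [0, 0, 0], "twist": [0, 0, 0], "gripper": 1},
    {"delta_pos": [0, 0, 0], "twist": [0, 0, 0], "gripper": 1},
    {"delta_pos": [0, 0, 0], "twist": [0, 0, 0], "gripper": 1},
    {"delta_pos": [0, 0, 0], "twist": [0, 0, 0], "gripper": 1},
    {"delta_pos": [0, 0, 0], "twist": [0, 0, 0], "gripper": 1},
    {"delta_pos": [0, 0, 0], "twist": [0, 0, 0], "gripper": 1},
    {"delta_pos": [0, 0, 0], "twist": [0, 0, 0], "gripper": 1},
    {"delta_pos": [0, 0, 0], "twist": [0, 0, 0], "gripper": 1},
  ],
)

```text
time_s: 17.3
tcp_pos: [556.3, -427.6, 345.6]
eef_rot: [-0.002, 0.671, 0.741, -0.007]
force: [0.2, -0.3, 0.5]
opening: 0.4
```

```bash
python3 -c "
from plan import *
a=snap('top','top3');b=snap('side','side3');print(ctrl.get_obs()['time_s'],ctrl.get_obs()['tcp_pos'])
A=cv2.resize(a[180:290,120:267],(400,300),interpolation=cv2.INTER_CUBIC);B=cv2.resize(b[270:420,180:380],(400,300),interpolation=cv2.INTER_CUBIC)
cv2.imwrite('pics/c5.png',np.hstack([A,B])[:,:,::-1])
y=np.array([-.0976,.9952,0]);x=np.array([.9952,.0976,0]);z=np.array([0,0,1.])
h=np.array([511,102,33])+124*y+10*z
for a in (0.9,.35,.25):
  u=-np.cos(a)*y+np.sin(a)*z; nrm=np.sin(a)*y+np.cos(a)*z
  e=h+160*u
  print(a,e,[ (proj(n,e+sx*50*x+sn*7*nrm)).round(1).tolist() for n in('top','side') for sx in(-1,1) for sn in(-1,1)])
"
```

```text
17.4 [ 556.3097 -427.6009  345.5554]
0.9 [508.6047 126.4246 168.3323] [[213.1, 246.8], [207.4, 247.1], [204.8, 203.8], [199.1, 203.8], [290.8, 308.9], [289.7, 311.7], [233.1, 303.3], [231.1, 306.0]]
0.35 [513.5668  75.8266  97.8636] [[239.3, 248.0], [236.4, 247.4], [231.1, 207.4], [228.2, 206.5], [295.8, 307.8], [295.2, 306.2], [243.3, 302.7], [242.0, 301.1]]
0.25 [514.0281  71.1229  82.5846] [[241.9, 248.8], [239.7, 248.0], [233.8, 208.7], [231.5, 207.6], [296.3, 310.3], [295.9, 308.0], [244.6, 305.3], [243.4, 303.0]]
```

View pics/c5.png

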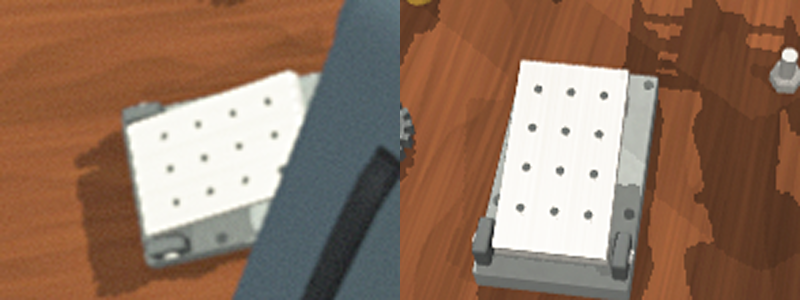

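The plate lies down. Its free-end corners at side (240.5,300) and (294,305) and top (229,206) match the 0.35 rad prediction within about 1.5 px. A pixel check for rest and a triangulated angle follow, then hand-in.

```bash
python3 -c "
from meas import *
b=snap('side','side4').astype(int); a=cv2.cvtColor(cv2.imread('pics/side3.png'),cv2.COLOR_BGR2RGB).astype(int)
print('max change',abs(a-b)[290:420,210:310].max())
e,g=two((229.1,205.7),(240.5,300)); y=np.array([-.0976,.9952,0])
r=(e-[511,102,33])@y; print(e,g,'angle',np.arctan2(e[2]-43,124-r)-np.arctan2(7,160))
"
```

```text
max change 4
[565.8  81.  103.5] 1.8111884943942818 angle 0.33913373424016635
```

```bash
python3 -c "
from h import *
print(order.finish_job(), ctrl.get_obs()['time_s'])"
```

```text
the job is handed in; nothing more can be done
the job is handed in; nothing more can be done
```

I stood the 45 mm steel block on the pad, released it with the plate still raised, then tipped the plate down with the closed fingertips and let it sink onto the block. The job was handed in at about 17.5 s of the 58 s allowed.

**Block on the pad:** after release, its centre measured about (512, 104) mm against the pad at (511, 102), so roughly 2–3 mm off. Half of its top was in shadow, so that measurement is rougher than the others.

**Plate at the end:** the triangulated angle is about 0.34 rad, against 0.35 expected. The arm stood well clear.

**Checks that were weak or disagreed:**
- **Starting angle:** the plate measured about 1.74 rad, slightly above the stated 1.35 to 1.65. I pushed by its measured edge position instead.
- **Rest check:** the two pictures I compared differed by at most 4 grey levels, but they were only about 0.05 s apart. The plate had also had about 4.6 s to sink, longer than the stated 2 to 4 s.
- **Block under the plate:** it was hidden at the end, so I inferred its final place from the plate angle and did not see it directly.

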